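Hang a coated sample panel from a spring clip and hold it up level

TASK

The coating on the sample panels must not be touched, so use the spring clip that is parked on the steel angle: squeeze it open, lift it off, and let it close on the bare top edge of the tall panel, at the middle of that edge, while the panel still stands in the rack. Then lift the panel out of the rack by the clip (held by its black handle, so that the jaws stay shut), leaving the two low panels in their slots. Finish while holding it: hanging from the clip, level and still, with its lower edge at least 100 mm above the desk; do not put it down or let go.

Things in the scene. Friction and masses are not known exactly. Their poses are not given: they have to be found in the camera images.
- clip: Loose spring clip, jaws down, clamped on the steel angle's edge. 106 mm high, 28 wide (y), 48 over its two steel levers (x), 55 g. Origin at the bottom of the jaws, midway between them; z up. Jaws and levers swing along x about an axle 36 mm above the origin. Jaw pads 26 mm wide (y), at heights 6 to 20 mm; lips below flare outward. A stop between the jaws, 24 mm up, limits the bite.
- clip_levers (a point): Point midway between the two finger levers, 62 mm above the clip's origin. Their outer faces are 28 mm wide (y), span heights 52 to 72 mm and stand about 46 mm apart (along x). Pressed to about 30 mm apart (some 16 N each) they open the jaws from 3 to about 19 mm; let go, and springs shut the jaws and push the levers out again.
- clip_handle (a point): Middle of the black handle of the clip, on the clip's axis, 91 mm above its origin: a flat block 10 mm thick (along the clip's x), 26 mm wide (y), from 76 to 106 mm above the origin, so wholly above the levers' ends (72 mm). Gripped here across its 10 mm, the clip stays shut and carries a load.
- clip_jaw_near (a joint): Turn of the clip's jaw on its -x side, rad: 0 when it bites a 3 mm sheet, grows as the levers are squeezed; about 0.35 is wide open, limit 0.38.
- clip_jaw_far (a joint): The same for the jaw on its +x side.
- panel: The tall sample panel: aluminium sheet 3 mm thick (x), 100 mm wide (y), 85 mm high (z), 70 g, grey coating on both faces except a bare strip 20 mm deep along the top. It stands upright in any one of the rack's three slots, the low panels in the others. Origin in the middle of its lower edge, 8 mm above the desk.
- panel_top (a point): Middle of the tall panel's top edge, 93 mm above the desk as it stands in the rack. Axes as the panel's.
- low_panel_a: A low panel of the same make, 3 x 100 x 60 mm, in another slot. Origin in the middle of its lower edge.
- low_panel_b: The other low panel, the same size.
- rack: Fixed white plastic panel rack, 135 mm along x, 115 mm along y, 58 mm high: two slotted rails joined by two steel rods. Three slots 40 mm apart along x (at -40, 0 and 40 mm), each 5.4 mm wide, hold the panels by their side edges. Origin at the centre of its underside.
- clip_strip: Fixed steel angle on which the clip is parked: an upright flange 3 mm thick (x), 130 mm long (y), 66 mm high, and a foot 62 mm deep behind it (+x). Origin under the middle of the flange. The parked clip bites 16 mm over the flange, its origin 50 mm above the desk.

How it is judged (in metres and radians):
On the way:
1. the clip has been let shut on the bare strip of the tall panel, near the middle of its top edge, while the panel stands in the rack (contact force between clip and panel above 4 N and value of joint clip_jaw_near between -0.04 and 0.12 rad and value of joint clip_jaw_far between -0.04 and 0.12 rad and z of clip in the frame of panel_top between -0.026 and -0.006 m and y of clip in the frame of panel_top between -0.015 and 0.015 m and angle between the x axis of clip and the x axis of panel, either way round below 0.26 rad and height (world z) of panel below 0.02 m), for 0.2 s.
At the end, for the whole second after the job is handed in: Fingers hold the clip; both jaws bite the tall panel, jaw bottoms 6 to 26 mm below its top edge, within 15 mm of the middle, square within 15 degrees; panel over 100 mm above the desk, level within 0.1 rad, under 20 mm/s, touched by the clip alone; low panels upright within 0.2 rad (contact force between clip and panel above 4 N and value of joint clip_jaw_near between -0.04 and 0.12 rad and value of joint clip_jaw_far between -0.04 and 0.12 rad and z of clip in the frame of panel_top between -0.026 and -0.006 m and y of clip in the frame of panel_top between -0.015 and 0.015 m and angle between the x axis of clip and the x axis of panel, either way round below 0.26 rad and height (world z) of panel above 0.1 m and angle between panel's own z axis and vertical below 0.1 rad and linear speed of panel below 0.02 m/s and angular speed of panel below 0.15 rad/s and contact force between the fingers and clip above 2 N and contact force between each of the arm, the fingers and panel below 0.2 N and contact force between rack and panel below 0.1 N and angle between each of low_panel_a, low_panel_b's own z axis and vertical below 0.2 rad); the arm keeps its last pose, push and grip.
It fails at once if the robot touched a panel itself (contact force between any of the fingers, the arm and panel above 1 N or contact force between any of the fingers, the arm and low_panel_a above 1 N or contact force between any of the fingers, the arm and low_panel_b above 1 N).
It fails at once if a low panel was knocked out of its place (distance of any of low_panel_a, low_panel_b from where it was at the start of the episode above 0.02 m).
It also fails if it takes over 58 s, if anything falls off the work surface, if the arm or the gripper's body presses on something with over 40 N, if the wrist force passes 120 N, or if a joint passes its speed limit or range.

ROBOT

A 6-joint arm with a two-finger parallel gripper is mounted at the origin on a cart in front of the work surface, level with it; the furniture and walls round the work are solid. World frame = base frame: x ahead of the robot, y to its left, z up, the work surface at z = 0. Lengths are in mm, angles in rad, forces in N, time in s.
With the tool pointing down it reaches from about 325 to 750 mm from the base axis. Payload 7.6 kg.
Tool frame: the origin (TCP) lies at the very end of the fingers, on their centre line; the grasp point (between the pads) lies 19 mm behind it; z points along the fingers, y is the line along which they close (so a half turn about z gives the same grasp; the last joint's range is limited). The gripper opens to 85 mm and grips with 20 to 120 N. Pads are 22 mm wide; open, the fingers measure 114 mm over their backs; the gripper's body (76 mm by 85 mm) begins 54 mm behind the grasp point. The pads swing forward as they close: fully open they stand 13 mm farther back than shut.
Start: joints at [1.172, 0.052, 1.401, -0, 1.689, -0.07], TCP at [169.512, 496.905, 202.023] pointing down, gripper open.
Joint ranges: [-2.9, 2.9], [-0.91, 2.17], [0.12, 2.37], [-1.06, 4.2], [0.26, 2.73], [-2.93, 2.93]. Speed limits (rad/s): [2.57, 2.57, 3.01, 3.14, 3.14, 3.14].

INTERFACE

Orientations are given as a unit quaternion [x, y, z, w].
In Python, from station import ctrl, eyes gives the robot as it stands.
- The arm moves only by the tool jog_arm, never from a script. Its argument "deltas" is a list that holds one entry, the list of rows, each a list of 7 numbers: the shift along the tool's x, y, z in units of 25 mm (1.0 is 25 mm), then the turn, a rotation vector about the tool's x, y, z in units of 5 degrees (1.0 is 5 degrees), then the opening, from 0 (shut) to 1 (fully open). A call has 1 to 12 rows; each row shifts and turns the commanded pose from where the row before left it, along the tool's axes as they then stand; what a row does not reach is not made up. A row lasts 1/12 s, in which the tool goes at most 41.7 mm and 7.16 degrees, less where a joint would pass 70% of its speed; a pose out of reach is approached as far as the arm can. A call is refused whole if a number of a shift passes 1 or a number of a turn 1, either way. A call with a gripper value outside its range is refused whole. The fingers move at their own pace and stop on an object; the grip force is fixed at half the most. Time passes only in rows, so rows that do not move let the fingers close. It gives the time, the measured TCP pose, the force, the opening and the grip force at its end, in the units of the state.
- ctrl.get_obs(): the state, without advancing time (a new reading comes with each control period).
- eyes.grab_frame(name): name is "side" or "top"; returns a dict with "image" (480x640x3 uint8, red, green, blue), "K" (3x3 intrinsics, pixels), "extrinsics" (4x4, takes a point from world to camera coordinates). Camera axes: x right, y up, looking along -z (the intrinsics and any distortion apply to the point x, -y, -z); pixel columns grow to the right and rows downward; lengths in mm; the calibration is good to about 2 mm. A picture is of the moment at which its call begins. There is no depth.
- ctrl.hand_in(): hands the job in; it is judged then, once.
The state is a dict: "t": time; "q": joint angles; "joint_vel": joint speeds; "effort": joint torques, N m; "position": TCP position; "eef_rot": TCP orientation; "wrist_force": force on the tool from outside, world axes, zero at the start; "moment": the same for the moment, N m; "gripper_width": opening from 0.0 (shut) to 1.0 (fully open); "finger_force": force on a finger pad.
Only numpy, scipy, OpenCV 4.12 (cv2) and the standard library are available. Lean on these libraries where they do the work, as an engineer would, in place of code of your own. Each camera call takes 0.05 s, during which the arm holds its last target. There are 200 camera calls.

## Working session

There is one attempt and no reset: what is moved stays moved. The work goes in short steps, Python scripts to look and compute and a tool call to move; the robot and the scene stay as the last step left them, time stands still between calls to the robot, and variables do not carry over. Pictures are saved under pics/ and viewed, at most 10 in all, crops included, and the job is handed in when it is done.

Besides the shell and the picture viewer there is one more tool, called after "Emit:" as name(argument=value, ...) on one line, values as JSON. jog_arm: Moves the arm, as the interface text tells. Its arguments: {"type":"object","properties":{"deltas":{"type":"array","items":{"type":"array","items":{"type":"array","items":{"type":"number"}}}}},"required":["deltas"]}

```bash
mkdir -p pics
python3 - <<'E'
from station import ctrl, eyes
import cv2, numpy as np
o=ctrl.get_obs(); print(o)
for n in("side","top"):
    f=eyes.grab_frame(n); print(n,f["K"],f["extrinsics"].round(4) if hasattr(f["extrinsics"],'round') else f["extrinsics"], [k for k in f])
    cv2.imwrite(f"pics/{n}0.png",np.asarray(f["image"])[:,:,::-1])
E
```

```text
{'t': 0.0, 'q': array([ 1.17171882e+00,  5.28594529e-02,  1.40173074e+00, -5.20957120e-05,
        1.68858478e+00, -7.02803298e-02]), 'joint_vel': array([ 0.00159919,  0.00158827, -0.00085771,  0.00020115, -0.00195944,
        0.00044906]), 'effort': array([-1.46038387e-04, -3.81649017e+01, -3.60189235e+01, -1.51043542e-05,
        6.00188971e-03, -9.93736847e-06]), 'position': array([169.37445381, 496.56357724, 201.15754945]), 'eef_rot': array([ 1.63662005e-01,  9.86516154e-01, -7.75485440e-04, -1.58807464e-04]), 'wrist_force': array([-0.60745989, -0.01092496, -0.36124651]), 'moment': array([-0.01718301,  0.06478589,  0.00182269]), 'finger_force': 0.0, 'gripper_width': 0.9962107720589733}
side [[459.73999239   0.         324.74873477]
 [  0.         459.73999239 235.30405879]
 [  0.           0.           1.        ]] [[ 8.631000e-01 -5.044000e-01  2.590000e-02 -4.347858e+02]
 [ 2.332000e-01  4.434000e-01  8.654000e-01 -2.387292e+02]
 [-4.480000e-01 -7.409000e-01  5.004000e-01 -6.313255e+02]
 [ 0.000000e+00  0.000000e+00  0.000000e+00  1.000000e+00]] ['image', 'K', 'extrinsics']
top [[438.30414774   0.         314.08243653]
 [  0.         438.30414774 230.92441329]
 [  0.           0.           1.        ]] [[ 2.300000e-03 -9.996000e-01 -2.990000e-02  5.888930e+01]
 [ 9.877000e-01 -2.400000e-03  1.567000e-01 -5.417842e+02]
 [-1.567000e-01 -2.990000e-02  9.872000e-01 -8.746355e+02]
 [ 0.000000e+00  0.000000e+00  0.000000e+00  1.000000e+00]] ['image', 'K', 'extrinsics']
```

View pics/side0.png

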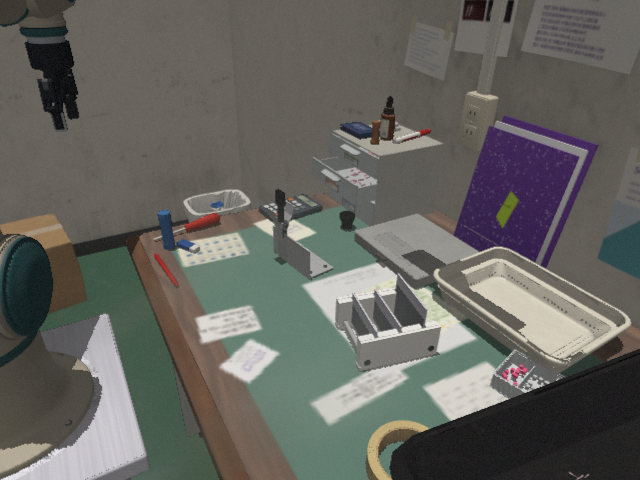

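View pics/top0.png

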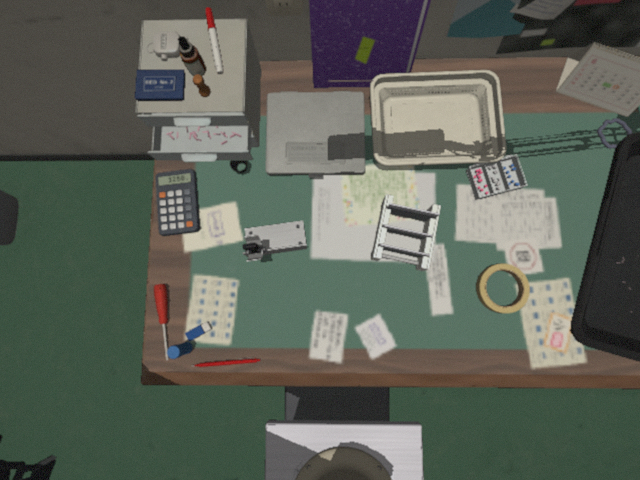

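The side view shows the clip near (280,215) on the angle and the rack near (385,325). In it the tall panel seems to stand in the far slot, near (410,300). In the top view the clip is near (258,245) and the rack near (406,230). I'll enlarge these areas.

Run:
```python
import cv2, numpy as np
s=cv2.imread('pics/side0.png');t=cv2.imread('pics/top0.png')
def c(im,x,y,w,h,k):
    return cv2.resize(im[y:y+h,x:x+w],None,fx=k,fy=k,interpolation=cv2.INTER_CUBIC)
# side: clip x255-335,y180-280 k5 ; rack x330-445,y270-370
a=c(s,255,180,80,100,5); b=c(s,330,270,80+35,100,5)[:, :575]
im=np.zeros((500,800,3),np.uint8); 
cv2.imwrite('pics/s_crop.png',np.hstack([c(s,260,184,66,96,4.5),c(s,330,272,111,96,4.5)]))
a=c(t,236,210,76,62,5);b=c(t,368,190,76,84,5)
cv2.imwrite('pics/t_crop.png',np.hstack([np.vstack([a,np.zeros((110,380,3),np.uint8)]),b]))
```

```text
(no output)
```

View pics/s_crop.png

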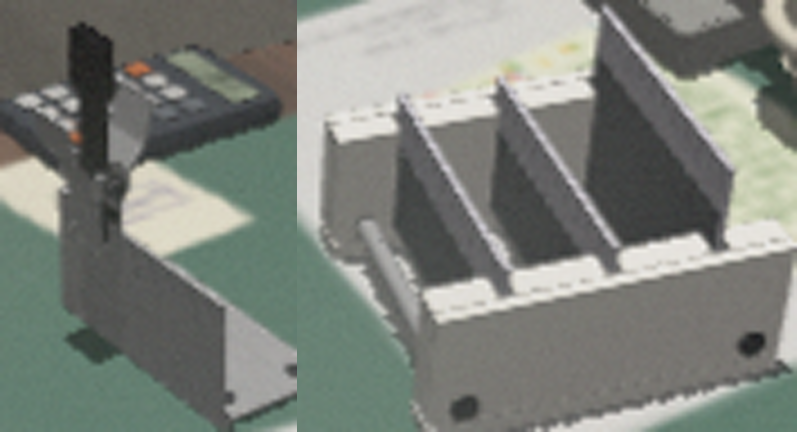

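View pics/t_crop.png

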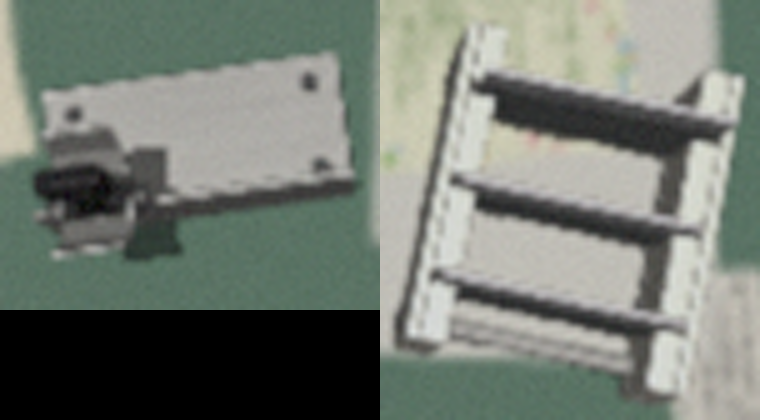

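```bash
cat > h.py <<'E'
import numpy as np, cv2
K={'side':np.array([[459.74,0,324.749],[0,459.74,235.304],[0,0,1]]),'top':np.array([[438.304,0,314.082],[0,438.304,230.924],[0,0,1]])}
from station import eyes
F=np.diag([1,-1,-1.])
def cams():
    P={}
    for n in('side','top'):
        f=eyes.grab_frame(n);P[n]=(np.array(f['K']),F@np.array(f['extrinsics'])[:3],np.array(f['image']))
    return P
def tri(P,a,b):
    X=cv2.triangulatePoints(P['side'][0]@P['side'][1],P['top'][0]@P['top'][1],np.array(a,float).reshape(2,1),np.array(b,float).reshape(2,1))
    return (X[:3]/X[3]).ravel()
def proj(P,n,X):
    p=P[n][0]@P[n][1]@np.r_[X,1]; return p[:2]/p[2]
def ray(P,n,uv,z):
    k,E,_=P[n];c=-E[:,:3].T@E[:,3];d=E[:,:3].T@np.linalg.inv(k)@np.r_[uv,1];return c+d*(z-c[2])/d[2]
E
python3 - <<'E'
from h import *
np.set_printoptions(precision=1,suppress=True)
P=cams()
s1=lambda x,y:(260+x/4.5-.4,184+y/4.5-.4)
s2=lambda x,y:(330+(x-297)/4.5-.4,272+y/4.5-.4)
t1=lambda x,y:(236+x/5-.4,210+y/5-.4)
t2=lambda x,y:(368+(x-380)/5-.4,190+y/5-.4)
L=[('tallL',s2(605,8),t2(481,76),93),('tallR',s2(732,174),t2(738,125),93),
('midL',s2(500,82),t2(452,178),68),('midR',s2(617,268),t2(702,230),68),
('nearL',s2(402,98),t2(432,272),68),('nearR',s2(510,290),t2(685,322),68),
('rackNR',s2(423,297),t2(685,395),58),('rackFR',s2(795,240),t2(744,75),58),('rackNLout',s2(325,120),t2(405,345),58),
('flR',s1(225,308),t1(355,178),66),('flL',s1(62,190),t1(40,217),66),
('footR',s1(297,365),t1(335,55),4),('handle top',s1(92,28),t1(40,187),156)]
for n,a,b,z in L: print(n,tri(P,a,b),'top-ray',ray(P,'top',b,z),'side-ray',ray(P,'side',a,z))
E
```

```text
tallL [589.7 -91.4  88.2] top-ray [586.2 -89.2  93. ] side-ray [587.6 -97.1  93. ]
tallR [ 567.4 -191.3   89. ] top-ray [ 566.  -189.8   93. ] side-ray [ 564.4 -194.9   93. ]
midL [551.9 -81.7  60.8] top-ray [549.4 -80.   68. ] side-ray [547.1 -89.6  68. ]
midR [ 529.7 -182.9   57. ] top-ray [ 527.8 -180.1   68. ] side-ray [ 521.2 -192.2   68. ]
nearL [513.1 -72.6  61.2] top-ray [510.9 -71.1  68. ] side-ray [509.2 -80.3  68. ]
nearR [ 491.6 -174.3   57. ] top-ray [ 490.5 -171.8   68. ] side-ray [ 483.5 -183.6   68. ]
rackNR [ 460.  -170.6   65.1] top-ray [ 461.9 -173.    58. ] side-ray [ 463.2 -163.9   58. ]
rackFR [ 593.6 -202.1   57.6] top-ray [ 593.9 -202.2   58. ] side-ray [ 592.8 -202.3   58. ]
rackNLout [484.8 -62.3  54.1] top-ray [482.2 -60.7  58. ] side-ray [484.2 -67.2  58. ]
flR [510.   73.1  63.8] top-ray [508.9  73.3  66. ] side-ray [509.   69.7  66. ]
flL [493.9 202.3  62.2] top-ray [493.1 201.7  66. ] side-ray [491.5 195.8  66. ]
footR [564.   87.9   9.9] top-ray [571.1  85.3   4. ] side-ray [562.5  97.2   4. ]
handle top [499.  183.9 151.5] top-ray [494.4 184.7 156. ] side-ray [498.6 173.6 156. ]
```

Run:
```python
from h import *
np.set_printoptions(precision=1,suppress=True)
P=cams()
t,s=cv2.imread('pics/top0.png'),cv2.imread('pics/side0.png')
c=np.vstack([cv2.resize(t[226:268,236:282],None,fx=12,fy=12,interpolation=cv2.INTER_CUBIC)])
d=cv2.resize(s[184:246,266:298],None,fx=8,fy=8,interpolation=cv2.INTER_CUBIC)
d=np.vstack([d,np.zeros((504-d.shape[0],d.shape[1],3),np.uint8)]) if d.shape[0]<504 else d[:504]
cv2.imwrite('pics/clip.png',np.hstack([c,d]))
# predicted projection of clip points for guess
a=.124;R=np.array([[np.cos(a),-np.sin(a),0],[np.sin(a),np.cos(a),0],[0,0,1]])
for nm,p in [('hTop+y',(0,13,106)),('hTop-y',(0,-13,106)),('nearlev+y',(-23,14,72)),('nearlev-y',(-23,-14,72)),('farlev+y',(23,14,72)),('farlev-y',(23,-14,72))]:
    X=np.array([497,184,50])+R@np.array(p,float)
    u=proj(P,'top',X);v=proj(P,'side',X)
    print(nm,'topcrop',(u-[236,226]+.5)*12,'sidecrop',(v-[266,184]+.5)*8+[552,0])
```

```text
hTop+y topcrop [ 17.8 251.8] sidecrop [616.6  18.6]
hTop-y topcrop [186.3 230.7] sidecrop [672.9  54.4]
nearlev+y topcrop [ 68.7 421.6] sidecrop [540.6 162.2]
nearlev-y topcrop [243.7 399.7] sidecrop [599.3 203.6]
farlev+y topcrop [ 41.4 136.8] sidecrop [694.4 117.8]
farlev-y topcrop [214.9 115. ] sidecrop [754.8 157.2]
```

View pics/clip.png

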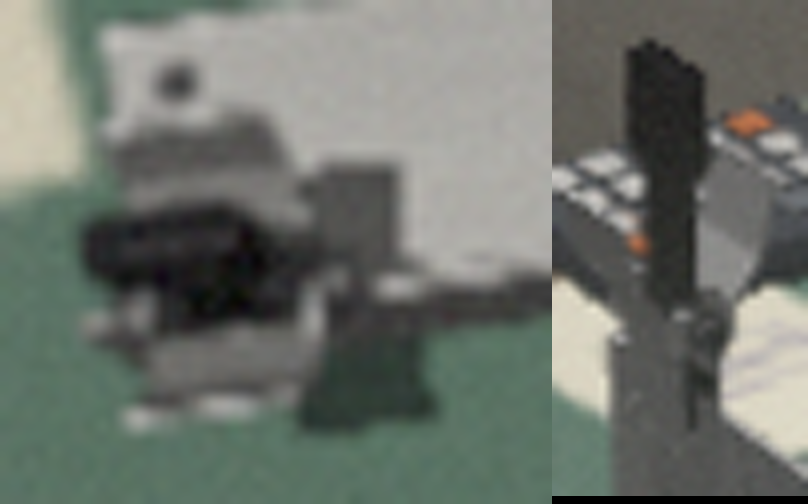

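Emit:
jog_arm(deltas=[[[-0.8,-0.38,0,0,0,0,1],[-0.82,-0.38,0,0,0,0,1],[-0.82,-0.38,0,0,0,0,1],[-0.82,-0.38,0,0,0,0,1],[-0.82,-0.38,0,0,0,0,1],[-0.82,-0.38,0,0,0,0,1],[-0.82,-0.38,0,0,0,0,1],[-0.82,-0.38,0,0,0,0,1],[-0.82,-0.38,0,0,0,0,1],[-0.82,-0.38,0,0,0,0,1],[0,0,0,0,0,0,1],[0,0,0,0,0,0,1]]])

```text
t: 1.3
position: [332.8, 340.4, 202.0]
eef_rot: [0.165, 0.986, 0.0, -0.0]
wrist_force: [-0.4, -0.8, -0.3]
gripper_width: 0.999
finger_force: 0.0
```

The crop shows the handle's top at (165,240) and the levers at (215,410) and (192,115). All three lie about 9.5 mm further along −y than predicted, so the clip is at about (497.5, 174.5).

Emit:
jog_arm(deltas=[[[-0.84,-0.41,0,0,0,0,1],[-0.84,-0.41,0,0,0,0,1],[-0.84,-0.41,0,0,0,0,1],[-0.84,-0.41,0,0,0,0,1],[-0.84,-0.41,0,0,0,0,1],[-0.84,-0.41,0,0,0,0,1],[-0.84,-0.41,0,0,0,0,1],[-0.84,-0.41,0,0,0,0,1],[-0.84,-0.41,0,0,0,0,1],[-0.84,-0.41,0,0,0,0,1],[0,0,0,0,0,0.8,1],[0,0,0,0,0,0,1]]])

```text
t: 2.3
position: [498.2, 176.3, 201.6]
eef_rot: [0.2, 0.98, 0.0, -0.0]
wrist_force: [-0.3, -0.1, -0.0]
gripper_width: 0.999
finger_force: 0.0
```

Emit:
jog_arm(deltas=[[[0,0,0,0,0,1,1],[0,0,0,0,0,1,1],[0,0,0,0,0,1,1],[0,0,0,0,0,1,1],[0,0,0,0,0,1,1],[0,0,0,0,0,1,1],[0,0,0,0,0,1,1],[0,0,0,0,0,1,1],[0,0,0,0,0,1,1],[0,0,0,0,0,1,1],[0,0,0,0,0,1,1],[0,0,0,0,0,1,1]]])

```text
t: 3.3
position: [497.3, 177.5, 202.1]
eef_rot: [0.662, 0.75, 0.0, -0.0]
wrist_force: [-0.1, -0.6, -0.0]
gripper_width: 0.998
finger_force: 0.0
```

Emit:
jog_arm(deltas=[[[0,0,0,0,0,0,1],[0,0,0,0,0,0,1],[0,0,0,0,0,0,1]]])

```text
t: 3.55
position: [497.7, 176.8, 202.1]
eef_rot: [0.66, 0.751, 0.0, -0.0]
wrist_force: [-0.4, -0.4, 0.8]
gripper_width: 0.998
finger_force: 0.0
```

Emit:
jog_arm(deltas=[[[-0.08,0,0.75,0,0,0,1],[0,0,0.75,0,0,0,1],[0,0,0.75,0,0,0,1],[0,0,0.75,0,0,0,1],[0,0,0.75,0,0,0,1],[0,0,0.75,0,0,0,1],[0,0,0,0,0,0,0.62],[0,0,0,0,0,0,0.62],[0,0,0,0,0,0,0.62],[0,0,0,0,0,0,0.62],[0,0,0,0,0,0,0.62],[0,0,0,0,0,0,0.62]]])

```text
t: 4.55
position: [498.8, 174.3, 90.5]
eef_rot: [0.661, 0.75, 0.001, 0.0]
wrist_force: [0.3, -0.7, 0.6]
gripper_width: 0.621
finger_force: 0.0
```

```bash
cat > look.py <<'E'
from h import *
import sys
P=cams()
# args: name sx sy sw sh tx ty tw th scale
n,*v=sys.argv[1:];v=list(map(int,v));k=v[8]
f=lambda im,x,y,w,h:cv2.resize(im[y:y+h,x:x+w,::-1],None,fx=k,fy=k,interpolation=cv2.INTER_CUBIC)
cv2.imwrite(f'pics/{n}.png',np.hstack([f(P['side'][2],*v[:4]),f(P['top'][2],*v[4:8])]))
E
python3 look.py g1 246 150 70 100 222 190 70 100 5
```

```text
(no output)
```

View pics/g1.png

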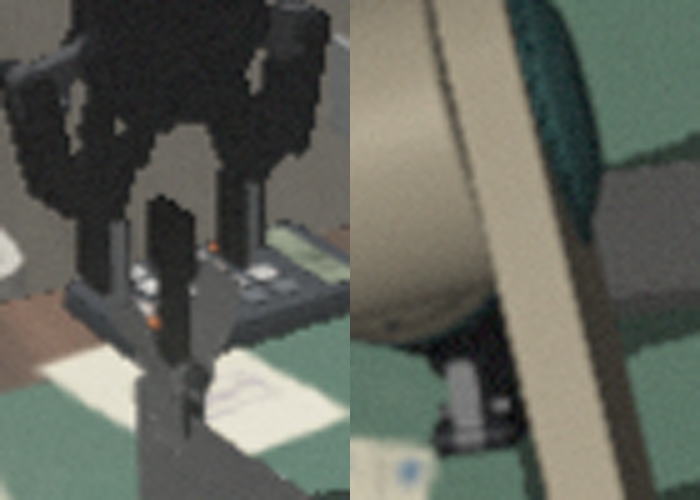

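Run:
```python
from h import *
np.set_printoptions(precision=0,suppress=True)
P=cams()
a=.128;ex=np.array([np.cos(a),np.sin(a),0]);ey=np.array([-np.sin(a),np.cos(a),0])
for s in(-1,1):
  for z in(90,100,110,122):
    q=[(proj(P,'side',np.array([498.8,174.3,z])+ex*s*w+ey*v)-[246,150]+.5)*5 for w,v in((26,-11),(26,11),(23,-14))]
    print(s,z,*q)
```

```text
-1 90 [136. 377.] [107. 356.] [147. 378.]
-1 100 [136. 355.] [106. 334.] [146. 356.]
-1 110 [135. 332.] [105. 312.] [145. 333.]
-1 122 [134. 305.] [104. 285.] [144. 306.]
1 90 [244. 342.] [214. 322.] [242. 347.]
1 100 [244. 320.] [214. 300.] [242. 325.]
1 110 [244. 299.] [214. 279.] [242. 303.]
1 122 [244. 272.] [213. 253.] [242. 277.]
```

The side crop shows both finger pads ending around rows 270–292, which is nearly level with the lever tops. That's higher than I'd expect for TCP z = 90, so I'll check with the start picture.

Run:
```python
from h import *
np.set_printoptions(precision=1,suppress=True)
from station import ctrl
o=ctrl.get_obs();print(o['position'],o['q'],o['gripper_width'])
P=cams()
ty=np.array([.323,.946,0])
for z in (201,214,240):
  print(z,*[proj(P,'side',np.array([169.4,496.6,z])+ty*s*43) for s in(-1,0,1)],*[proj(P,'top',np.array([169.4,496.6,z])+ty*s*43) for s in(-1,0,1)])
s=cv2.imread('pics/side0.png')[70:145,20:100];t=cv2.imread('pics/top0.png')[405:480,0:80]
cv2.imwrite('pics/start.png',cv2.resize(np.hstack([s,t]),None,fx=5,fy=5,interpolation=cv2.INTER_CUBIC))
```

```text
[498.4 174.2  89.8] [0.3 0.1 1.5 0.  1.5 0.1] 0.6180014243933063
201 [ 67.3 150.2] [ 72.9 143.3] [ 78.1 137. ] [ 67.1 450.5] [ 43.4 441.2] [ 20.  431.9]
214 [ 65.7 144.1] [ 71.4 137.4] [ 76.6 131.2] [ 62.3 453.3] [ 38.3 443.7] [ 14.4 434.3]
240 [ 62.4 131.5] [ 68.2 125.2] [ 73.7 119.4] [ 52.2 459.1] [ 27.3 449.1] [  2.7 439.3]
```

View pics/start.png

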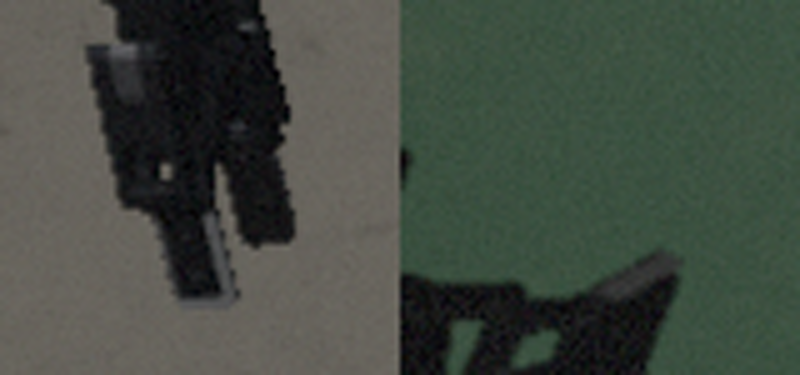

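In the start picture the near fingertip is at about (61,130). The projected TCP is at row 150, so the pads sit about 28 mm above the reported TCP. I'll go down another 22 mm, since the palm is about 32 mm clear of the handle.

Emit:
jog_arm(deltas=[[[0,-0.04,0.44,0,0,0,0.62],[0,0,0.44,0,0,0,0.62],[0,0,0,0,0,0,0.62],[0,0,0,0,0,0,0.62]]])

```text
t: 5.18
position: [496.4, 173.8, 65.9]
eef_rot: [0.662, 0.75, -0.001, -0.001]
wrist_force: [-0.1, -1.1, -0.4]
gripper_width: 0.621
finger_force: 0.0
```

```bash
python3 look.py g2 246 150 70 100 246 190 70 100 5
```

```text
(no output)
```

View pics/g2.png

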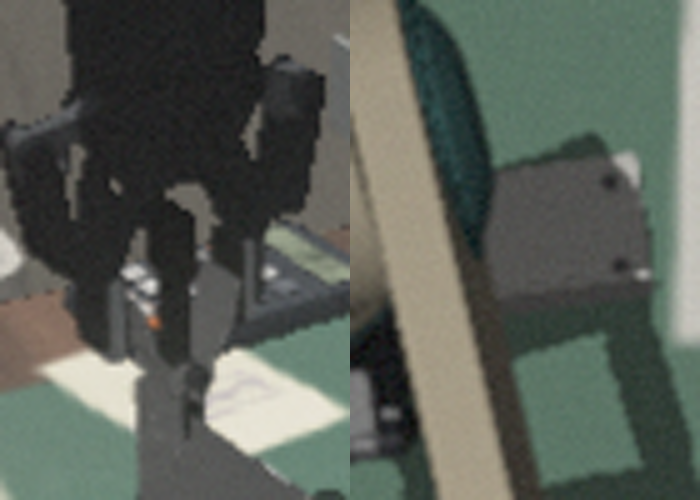

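The pads now reach rows 360 and 325 (z of about 100), level with the levers, and the palm is just clear of the handle at row 200. Next I squeeze.

Emit:
jog_arm(deltas=[[[0,0,0,0,0,0,0.5],[0,0,0,0,0,0,0.5],[0,0,0,0,0,0,0.5],[0,0,0,0,0,0,0.5]]])

```text
t: 5.62
position: [497.3, 174.1, 67.6]
eef_rot: [0.662, 0.75, 0.0, 0.0]
wrist_force: [0.5, 0.4, -1.0]
gripper_width: 0.501
finger_force: 9.9
```

Emit:
jog_arm(deltas=[[[0,0,0,0,0,0,0.36],[0,0,0,0,0,0,0.36],[0,0,0,0,0,0,0.36],[0,0,0,0,0,0,0.36],[0,0,0,0,0,0,0.36],[0,0,0,0,0,0,0.36]]])

```text
t: 6.12
position: [497.3, 174.0, 67.5]
eef_rot: [0.662, 0.75, 0.0, -0.0]
wrist_force: [-0.1, 0.1, -1.6]
gripper_width: 0.358
finger_force: 12.6
```

Emit:
jog_arm(deltas=[[[0,0,-0.2,0,0,0,0.35],[0,0,-0.4,0,0,0,0.35],[0,0,-0.5,0,0,0,0.35],[0,0,-0.5,0,0,0,0.35],[0,0,-0.5,0,0,0,0.35],[0,0,-0.5,0,0,0,0.35],[0,0,-0.5,0,0,0,0.35],[0,0,-0.5,0,0,0,0.35],[0,0,-0.4,0,0,0,0.35],[0,0,0,0,0,0,0.35],[0,0,0,0,0,0,0.35],[0,0,0,0,0,0,0.35]]])

```text
t: 7.12
position: [497.0, 173.9, 166.7]
eef_rot: [0.662, 0.75, -0.001, -0.0]
wrist_force: [-0.3, 0.1, -1.6]
gripper_width: 0.352
finger_force: 14.2
```

```bash
python3 look.py g3 236 110 80 120 236 170 80 120 5
```

```text
(no output)
```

View pics/g3.png

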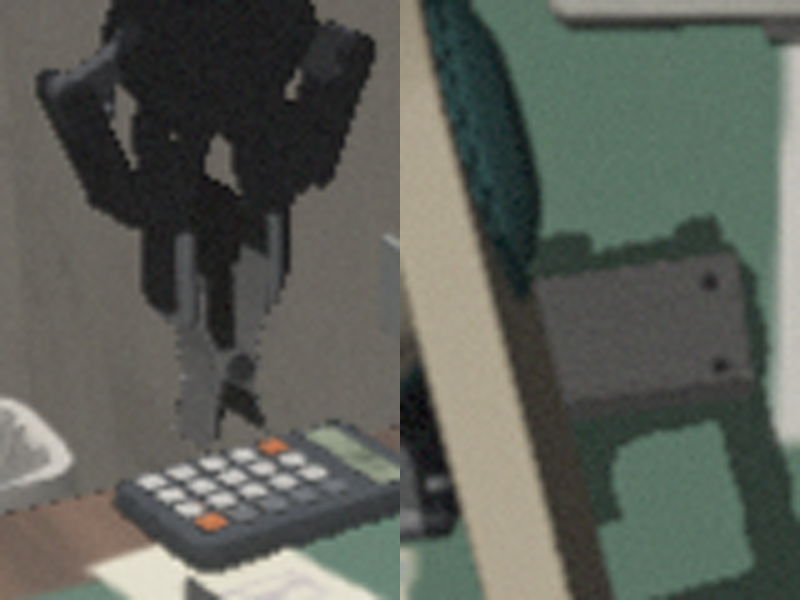

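The clip is lifted, upright between the pads, with its jaws open at (205,440) and (250,420). I'll carry it over the tall panel, aiming for (576.8, −139.5) with a further 19° of turn.

Emit:
jog_arm(deltas=[[[-0.5,0.06,0,0,0,0,0.35],[-0.9,0.11,0,0,0,0,0.35],[-0.9,0.11,0,0,0,0,0.35],[-0.9,0.11,0,0,0,0,0.35],[-0.9,0.11,0,0,0,0,0.35],[-0.9,0.11,0,0,0,0,0.35],[-0.9,0.11,0,0,0,0,0.35],[-0.9,0.11,0,0,0,0,0.35],[-0.9,0.11,0,0,0,0,0.35],[-0.9,0.11,0,0,0,0,0.35],[-0.9,0.11,0,0,0,0,0.35],[-0.9,0.11,0,0,0,0,0.35]]])

```text
t: 8.22
position: [560.9, -82.0, 166.9]
eef_rot: [0.662, 0.75, -0.0, -0.0]
wrist_force: [1.0, 1.2, -1.2]
gripper_width: 0.354
finger_force: 14.2
```

Emit:
jog_arm(deltas=[[[-0.9,0.11,0,0,0,0,0.35],[-0.9,0.11,0,0,0,0,0.35],[-0.65,0.09,0,0,0,0,0.35],[0,0,0,0,0,0.64,0.35],[0,0,0,0,0,0.64,0.35],[0,0,0,0,0,0.64,0.35],[0,0,0,0,0,0.64,0.35],[0,0,0,0,0,0.64,0.35],[0,0,0,0,0,0.64,0.35],[0,0,0,0,0,0,0.35],[0,0,0,0,0,0,0.35],[0,0,0,0,0,0,0.35]]])

```text
t: 9.22
position: [576.3, -140.2, 167.2]
eef_rot: [0.777, 0.63, -0.0, -0.0]
wrist_force: [-0.3, -0.2, -0.8]
gripper_width: 0.355
finger_force: 14.2
```

Emit:
jog_arm(deltas=[[[0,0,0,0,0,0,0.35],[0,0,0,0,0,0,0.35]]])

```text
t: 9.38
position: [576.5, -139.9, 167.4]
eef_rot: [0.777, 0.629, 0.0, -0.0]
wrist_force: [-0.5, -0.5, -1.4]
gripper_width: 0.354
finger_force: 14.2
```

Emit:
jog_arm(deltas=[[[0,0,0.4,0,0,0,0.35],[0,0,0.5,0,0,0,0.35],[0,0,0.5,0,0,0,0.35],[0,0,0.48,0,0,0,0.35],[0,0,0,0,0,0,0.35],[0,0,0,0,0,0,0.35],[0,0,0,0,0,0,0.35]]])

```text
t: 9.97
position: [576.7, -139.8, 120.7]
eef_rot: [0.777, 0.629, 0.0, 0.0]
wrist_force: [-0.2, 0.1, -0.2]
gripper_width: 0.357
finger_force: 14.2
```

```bash
python3 look.py g4 370 215 80 100 372 165 80 100 5
python3 - <<'E'
from h import *
np.set_printoptions(precision=0,suppress=True)
P=cams()
a=-.21;R=np.array([[np.cos(a),-np.sin(a),0],[np.sin(a),np.cos(a),0],[0,0,1]])
f=lambda n,X:(proj(P,n,X)-([370,215] if n=='side' else [372,165])+.5)*5
for p in[(-9.5,14,0),(-9.5,-14,0),(9.5,-14,0),(0,0,0)]: print('jaw',p,f('side',np.array([576.5,-139.9,102.5])+R@np.array(p,float)))
for s in(-50,0,50): print('panel',f('side',np.array([576.5,-139.9,93])+R@[0,s,0]))
E
```

```text
jaw (-9.5, 14, 0) [155. 327.]
jaw (-9.5, -14, 0) [195. 377.]
jaw (9.5, -14, 0) [249. 367.]
jaw (0, 0, 0) [202. 347.]
panel [275. 466.]
panel [198. 371.]
panel [130. 286.]
```

View pics/g4.png

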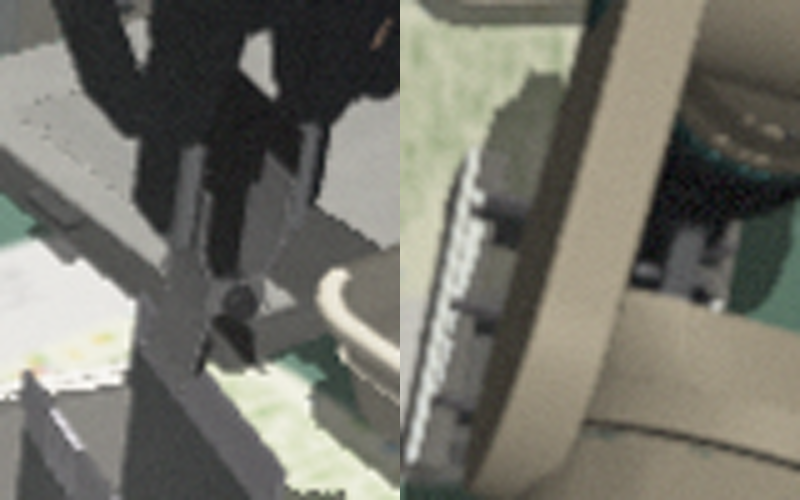

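The last view shows the panel's top edge running from (138,298) to (283,468). The near jaw is in front of it at (200,372) and the far jaw behind it at (262,370), both centred on the edge. I'll lower 26 mm.

Emit:
jog_arm(deltas=[[[0,0,0.2,0,0,0,0.35],[0,0,0.2,0,0,0,0.35],[0,0,0.2,0,0,0,0.35],[0,0,0.2,0,0,0,0.35],[0,0,0.26,0,0,0,0.35],[0,0,0,0,0,0,0.35],[0,0,0,0,0,0,0.35],[0,0,0,0,0,0,0.35]]])

```text
t: 10.83
position: [576.4, -139.7, 93.6]
eef_rot: [0.777, 0.629, -0.0, -0.0]
wrist_force: [0.4, -0.1, -1.3]
gripper_width: 0.353
finger_force: 12.7
```

Emit:
jog_arm(deltas=[[[0,0,0,0,0,0,0.42],[0,0,0,0,0,0,0.48],[0,0,0,0,0,0,0.54],[0,0,0,0,0,0,0.6],[0,0,0,0,0,0,0.7],[0,0,0,0,0,0,0.7],[0,0,0,0,0,0,0.7],[0,0,0,0,0,0,0.7],[0,0,0,0,0,0,0.7]]])

```text
t: 11.58
position: [576.6, -139.8, 94.0]
eef_rot: [0.777, 0.629, 0.0, 0.0]
wrist_force: [0.4, 0.2, -0.2]
gripper_width: 0.698
finger_force: 0.0
```

```bash
python3 look.py g5 370 215 80 100 372 165 80 100 5
python3 - <<'E'
from h import *
im=cv2.imread('pics/g5.png')[:,:400]; o=cv2.imread('pics/g4.png')[:,:400]
# vertical/horizontal motion of the axle patch between the squeezed view and now
t=o[268:330,205:265]
r=cv2.matchTemplate(im,t,cv2.TM_CCOEFF_NORMED);print('axle moved',np.array(cv2.minMaxLoc(r)[3])-[205,268],cv2.minMaxLoc(r)[1])
t=o[420:480,215:300]
r=cv2.matchTemplate(im,t,cv2.TM_CCOEFF_NORMED);print('panel corner moved',np.array(cv2.minMaxLoc(r)[3])-[215,420],cv2.minMaxLoc(r)[1])
E
```

```text
axle moved [-199  128] 0.6170303821563721
panel corner moved [-3  2] 0.9974812269210815
```

Emit:
jog_arm(deltas=[[[0,0,-0.3,0,0,0,0.8],[0,0,-0.38,0,0,0,0.8],[0,0,-0.38,0,0,0,0.8],[0,0,-0.38,0,0,0,0.8],[0,0,0,0,0,0,0.5],[0,0,0,0,0,0,0.4],[0,0,0,0,0,0,0.4],[0,0,0,0,0,0,0.4],[0,0,0,0,0,0,0.4],[0,0,0,0,0,0,0.4]]])

```text
t: 12.52
position: [576.3, -139.7, 129.5]
eef_rot: [0.777, 0.629, -0.0, -0.0]
wrist_force: [0.9, 0.4, 0.7]
gripper_width: 0.4
finger_force: 0.0
```

```bash
python3 look.py g6 370 215 80 100 372 165 80 100 5
python3 - <<'E'
from h import *
o=cv2.imread('pics/g4.png')[:,:400]
t=o[268:315,210:262]
for n in('g5','g6'):
    im=cv2.imread(f'pics/{n}.png')[:,:400]
    r=cv2.matchTemplate(im[280:440,170:310],t,cv2.TM_CCOEFF_NORMED);print(n,'axle moved',np.array(cv2.minMaxLoc(r)[3])+[170,280]-[210,268],cv2.minMaxLoc(r)[1])
E
```

```text
g5 axle moved [-8 54] 0.8648760914802551
g6 axle moved [-8 54] 0.8607550859451294
```

The axle dropped 54 rows (about 25 mm) and stayed there when the gripper rose. At 0.40 the pads meet nothing, so they are above the levers. I'll grip the handle.

Emit:
jog_arm(deltas=[[[0,0,0,0,0,0,0.3],[0,0,0,0,0,0,0.2],[0,0,0,0,0,0,0.1],[0,0,0,0,0,0,0],[0,0,0,0,0,0,0],[0,0,0,0,0,0,0],[0,0,0,0,0,0,0],[0,0,0,0,0,0,0]]])

```text
t: 13.28
position: [576.6, -139.8, 130.1]
eef_rot: [0.777, 0.629, 0.0, 0.0]
wrist_force: [0.9, -0.6, 1.0]
gripper_width: 0.102
finger_force: 60.0
```

Emit:
jog_arm(deltas=[[[0,0,-0.1,0,0,0,0],[0,0,-0.2,0,0,0,0],[0,0,-0.3,0,0,0,0],[0,0,-0.3,0,0,0,0],[0,0,-0.3,0,0,0,0],[0,0,-0.3,0,0,0,0],[0,0,-0.3,0,0,0,0],[0,0,-0.3,0,0,0,0],[0,0,-0.3,0,0,0,0],[0,0,-0.3,0,0,0,0],[0,0,-0.3,0,0,0,0],[0,0,-0.3,0,0,0,0]]])

```text
t: 14.28
position: [576.5, -139.8, 213.2]
eef_rot: [0.777, 0.629, 0.0, -0.0]
wrist_force: [0.9, 0.1, -1.6]
gripper_width: 0.1
finger_force: 59.8
```

Emit:
jog_arm(deltas=[[[0,0,-0.3,0,0,0,0],[0,0,-0.3,0,0,0,0],[0,0,-0.3,0,0,0,0],[0,0,-0.3,0,0,0,0],[0,0,-0.3,0,0,0,0],[0,0,-0.3,0,0,0,0],[0,0,-0.2,0,0,0,0],[0,0,-0.1,0,0,0,0],[0,0,0,0,0,0,0],[0,0,0,0,0,0,0],[0,0,0,0,0,0,0],[0,0,0,0,0,0,0]]])

```text
t: 15.28
position: [576.4, -139.8, 264.4]
eef_rot: [0.777, 0.629, -0.0, -0.0]
wrist_force: [-0.6, 0.5, -1.1]
gripper_width: 0.106
finger_force: 59.8
```

Emit:
jog_arm(deltas=[[[0,0,0,0,0,0,0],[0,0,0,0,0,0,0],[0,0,0,0,0,0,0],[0,0,0,0,0,0,0],[0,0,0,0,0,0,0],[0,0,0,0,0,0,0]]])

```text
t: 15.78
position: [576.5, -139.8, 265.0]
eef_rot: [0.777, 0.629, 0.0, -0.0]
wrist_force: [-0.8, 1.0, -1.0]
gripper_width: 0.104
finger_force: 59.8
```

```bash
python3 look.py g7 370 135 80 150 372 165 80 150 5
python3 - <<'E'
from h import *
o=cv2.imread('pics/g6.png')[:,:400]; im=cv2.imread('pics/g7.png')[:,:400]
# panel's right top corner, and left top corner, in the rack view and now (g7 crop starts 80 px = 400 rows higher)
for nm,(y,x,h,w) in {'axle':(322,202,47,52),'cornerR':(430,240,50,60),'cornerL':(280,115,60,50)}.items():
    r=cv2.matchTemplate(im,o[y:y+h,x:x+w],cv2.TM_CCOEFF_NORMED);_,v,_,l=cv2.minMaxLoc(r);print(nm,l[0]-x,l[1]-y-400,round(v,2))
P=cams()
for d in ([0,0,0],[0,0,130]):
  print([((proj(P,'side',np.array([576.5+s*.208,-139.9+s*.978,93])+d)-[370,135])*5).round() for s in(-50,0,50)], [((proj(P,'side',np.array([576.5+s*.208,-139.9+s*.978,8])+d)-[370,135])*5).round() for s in(-50,50)])
a=cv2.cvtColor(im,cv2.COLOR_BGR2GRAY)
for r in range(150,740,40): print(r,a[r,40:380:20])
E
```

```text
axle 58 -390 0.89
cornerR -70 -429 0.95
cornerL 172 -619 0.95
[array([272., 863.]), array([196., 768.]), array([127., 683.])] [array([ 237., 1071.]), array([103., 879.])]
[array([335., 492.]), array([248., 411.]), array([170., 338.])] [array([293., 743.]), array([141., 571.])]
150 [101 102 101 104 103 100 101 102 102  77  36  35  89  33  23  92  66]
190 [102 103 102 100 102 102 101 101 101 102  77  79  95  31  25  96 104]
230 [104 103 102 103 103 101 103  87  91 100 101  33  31  57  83  80  85]
270 [103 101 101 103  98 103 103 105  76  75 102  26  30  97  85  82  82]
310 [103 106 101 101 105 103 105 103 101  76  56  30  27  86  84  86 104]
350 [105 105 105 105 105 105 105  94 104  80  73  73  79  87  91 103 107]
390 [106 104 105 105 104 103 103  93  91  81  79  87  76  82 109 107 100]
430 [105 104 108 148 167 162 148  59  58  87  81  66  99 135 107 119 121]
470 [166 165 166 164 165 165 104  58  61  58  75  94  90  91  94 167 150]
510 [160 160 161 151 161 152  69  62  61  58  63  57  56  98  90 110 164]
550 [170 160 161 158 158 163  61  62  62  61  62  62  60  63  58 147 169]
590 [ 91 137 169 172 163 160 164  65  64  63  63  60  62  61  78 167 168]
630 [ 69  76  81  84 170 168 166 162  81  66  63  64  60  61 110  82 139]
670 [226 231 227 115  84  84 119 168 167 172 109  64  62  60  87 198 110]
710 [228 226 229 226 228 230  81  85  78 171 172 163  65  75 131 226 111]
```

The hanging panel's dark face matches the projected outline for a level panel: its lower edge runs from about (150,575) to (285,735). Its bottom is about 140 mm above the desk. The readings are steady, so I'm handing in.

Run:
```python
from station import ctrl
o=ctrl.get_obs();print(o['t'],abs(o['joint_vel']).max(),o['gripper_width'])
print(ctrl.hand_in())
```

```text
15.9833 0.0012930480963137141 0.10438198857779518
the job is handed in; nothing more can be done
None
```

I handed in the job at about 16 s with the tall panel hanging level and still from the clip, held by its handle and its lower edge about 140 mm above the desk; I did not re-measure the low panels after the lift, and the hand-in returned no verdict.

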